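# Pin the shower shelf into line

### The job

Lock the stainless corner shelf with its tapered steel pin: take the pin from the clear caddy, feel its tip down through the hole in the shelf's front tab and on into the hole of the floating lug hidden right below, which has slipped several millimetres out of line. Press the pin gently home, never forcing it, so that its taper draws the lug into line and its collar sits flat on the tab, then let go. Leave the plug and everything else where they are.

Things in the scene. Friction and masses are not known exactly. Their poses are not given: they have to be found in the camera images.
- pin: the tapered alignment pin, plain stainless steel, 86 mm tall, about 180 g; origin at the centre of its tip, z along the pin from tip to head. From the tip up: flat tip 8.6 mm across, 9.8 mm at height 1.5 mm, widening evenly to 20 mm at height 28, straight 20 mm shank to 46, flat round collar 32 mm across from 46 to 50, plain round head 20 mm across from 50 to 86 (grip it there). It stands upright in one of the caddy's two holes, its collar on the deck; which hole varies
- pin_collar (a point): centre of the underside of the pin's collar, 46 mm above its tip; axes as the pin's
- shelf: stainless square corner shelf with a low wire rim and a soap bar on it, fixed to the bench with its locking bracket. Origin on the bench under the centre of the pin hole in its front tab, z up, x from the hole back along the shelf. The tab is 80 x 80 mm, 6 mm thick, its top 56 mm above the bench. Position and yaw vary
- shelf_hole (a point): centre of the upper mouth of the upright 21 mm hole in the shelf's front tab, 56 mm above the bench
- bracket_top (a point): point on the axis of the tab's hole at the tab's underside, 50 mm above the bench. In the closed bracket right under it hides a floating lug with an upright 21 mm hole, 44 mm deep, solid around it. That hole starts 9.3 to 10.3 mm out of line with the tab's in an unknown direction: find it by feel. The lug slides level and stiffly (about 4 N), stays where left, has no spring
- caddy: clear plastic caddy, fixed to the bench, 70 x 160 x 63 mm; its deck (top at 63 mm, 8 mm thick) has two 26 mm holes 35 mm either side of the centre along its y; origin under its centre on the bench, position and yaw vary
- plug: short blanking plug standing in the caddy's other hole: 34 mm flange, ball head of 24 mm, straight 20 mm shank 22 mm long, 57 mm overall; origin at the centre of its lower end. Not needed: leave it
- pump_bottle: closed white pump bottle, 68 mm across, 184 mm tall, standing; origin under its centre. Leave it
- shampoo: closed grey bottle, 60 mm across, 170 mm tall, standing; origin under its centre. Leave it
- tumbler: clear cup, 72 mm across, 95 mm tall, standing; origin under its centre. Leave it
- suction_hook: suction hook lying on its 60 mm clear cup, 37 mm tall; origin under its centre. Leave it
- squeegee: clear acrylic squeegee lying flat, 14 mm thick, handle 200 mm along x with the 220 mm blade at its +x end; origin under the handle's middle. Leave it
- scrubber: long-handled white tub scrubber lying, 500 mm long along x, brush head 60 mm wide and 35 mm tall at its +x end; origin on the bench under the handle. Leave it

How it is judged:
By the outcome, as a careful person would: the job done as asked, in the order asked, and still so for the second after the job is handed in, with the robot touching nothing.
It also fails if it takes over 67 s, if anything falls off the work surface, if the arm or the gripper's body presses on something with over 40 N, if the wrist force passes 120 N, or if a joint passes its speed limit or range.

### The arm

A 6-joint arm with a two-finger parallel gripper is mounted at the origin on the work surface. World frame = base frame: x ahead of the robot, y to its left, z up, the work surface at z = 0. Lengths are in m, angles in degrees, forces in N, time in s.
With the tool pointing down it reaches from about 0.375 to 0.9 m from the base axis. Payload 3.1 kg.
Tool frame: the origin (TCP) lies between the finger pads; the fingertips stand 11 mm ahead of it and the grasp point (between the pads) lies 8 mm behind it; z points along the fingers, y is the line along which they close (so a half turn about z gives the same grasp; the last joint's range is limited). The gripper opens to 87 mm and grips with 3 to 60 N. Pads are 19 mm wide; open, the fingers measure 117 mm over their backs; the gripper's body (75 mm by 190 mm) begins 51 mm behind the grasp point.
Start: joints at [-77.55, 30.224, 82.088, -0, 67.689, -10.227], TCP at [0.241, -0.577, 0.234] pointing down, gripper open.
Joint ranges: [-176.69, 176.69], [-43.24, 126.21], [12.49, 139.97], [-82, 262], [0, 151.66], [-163.58, 163.58]. Speed limits (degrees/s): [159.86, 159.86, 180, 180, 180, 180].

### API

Orientations are given as a 3x3 rotation matrix whose columns are the frame's x, y, z axes.
In Python, from rig import bot gives the robot as it stands.
- The arm moves only by the tool apply_moves, never from a script. Its argument "steps" is a list that holds one entry, the list of rows, each a list of 7 numbers: the shift along the tool's x, y, z in cm, then the turn, a rotation vector about the tool's x, y, z in degrees, then the gripper command: -1 is shut, 1 is fully open, values between are in proportion. In form: [[[dx, dy, dz, rx, ry, rz, jaw], ...]]. A call has 1 to 20 rows; each row is the pose to reach, as a shift and turn from the pose commanded when the call began, along the tool's axes at that moment; what a row does not reach only later rows make up. A row lasts 1/8 s, in which the tool goes at most 62.5 mm and 10.7 degrees, less where a joint would pass 70% of its speed; a pose out of reach is approached as far as the arm can. A call with a gripper value outside its range is refused whole. The fingers move at their own pace and stop on an object; the grip force is fixed at half the most. Time passes only in rows, so rows that repeat a pose let the fingers close. It gives the time, the measured TCP pose, the force, the opening and the grip force at its end, in the units of the state.
- bot.read_state(): the state, without advancing time (a new reading comes with each control period).
- bot.capture(name): name is "scene" or "top" or "wrist"; returns the picture (480x640x3 uint8, blue, green, red); there is no depth.
- bot.camera_model(name): a dict with "intrinsics" (3x3 intrinsics, pixels), "k1" (the pictures are not rectified: a ray, as slopes to the right and down, at radius r is drawn at 1 + k1 r^2 times it, then the intrinsics apply), "R" (3x3) and "t" (3): a world point X has camera coordinates R X + t. Camera axes: x right, y down, z forward; pixel columns grow to the right and rows downward; lengths in m; the calibration is good to about 2 mm. A picture is of the moment at which its call begins: read the wrist's pose just before it. camera_model takes no time and is no camera call; for the wrist camera it gives the pose at the moment of the call.
- bot.hand_in(): hands the job in; it is judged then, once.
The state is a dict: "time_s": time; "joint_positions": joint angles; "qvel": joint speeds; "tau": joint torques, N m; "position": TCP position; "tcp_rot": TCP orientation; "force": force on the tool from outside, world axes, zero at the start; "moment": the same for the moment, N m; "opening": opening from 0.0 (shut) to 1.0 (fully open); "grasp_force": force on a finger pad.
Only numpy, scipy, OpenCV 4.12 (cv2) and the standard library are available. Lean on these libraries where they do the work, as an engineer would, in place of code of your own. Each camera call takes 0.05 s, during which the arm holds its last target. There are 200 camera calls.

## Working session

There is one attempt and no reset: what is moved stays moved. The work goes in short steps, Python scripts to look and compute and a tool call to move; the robot and the scene stay as the last step left them, time stands still between calls to the robot, and variables do not carry over. Pictures are saved under pics/ and viewed, at most 10 in all, crops included, and the job is handed in when it is done.

Besides the shell and the picture viewer there is one more tool, called by a JSON object that holds its "api" and its "payload", one argument or row to a line. apply_moves: Moves the arm, as the interface text tells. Its arguments: {"type":"object","properties":{"steps":{"type":"array","items":{"type":"array","items":{"type":"array","items":{"type":"number"}}}}},"required":["steps"]}

```bash
ls; mkdir -p pics; python3 - <<'E'
from rig import bot
import cv2
for n in("scene","top"):
    im=bot.capture(n); cv2.imwrite(f"pics/{n}0.png",im)
    m=bot.camera_model(n); print(n,m)
s=bot.read_state(); print(s)
E
```

```text
pics
scene {'intrinsics': array([[600.03880357,   0.        , 313.38484165],
       [  0.        , 600.03880357, 248.12670714],
       [  0.        ,   0.        ,   1.        ]]), 'k1': -0.04333522635419267, 'R': array([[ 0.86991158,  0.49320602,  0.00128666],
       [ 0.42446228, -0.74732848, -0.51120633],
       [-0.25116848,  0.44525044, -0.85945706]]), 't': array([-0.47102803, -0.20125461,  2.00453115])}
top {'intrinsics': array([[477.99136511,   0.        , 321.00514648],
       [  0.        , 477.99136511, 233.81134704],
       [  0.        ,   0.        ,   1.        ]]), 'k1': 0.040114572050920526, 'R': array([[ 0.02591082, -0.99964563,  0.00610231],
       [-0.99195027, -0.02646728, -0.12383111],
       [ 0.12394874, -0.00284462, -0.99228455]]), 't': array([-0.01202283,  0.57916609,  1.21899669])}
{'time_s': 0.1, 'joint_positions': array([-7.75508412e+01,  3.02737464e+01,  8.21495522e+01, -2.01847469e-04,
        6.76878022e+01, -1.02273136e+01]), 'qvel': array([ 0.01211214, -0.11562668, -0.24507709, -0.02959806, -0.03377026,
        0.0402091 ]), 'tau': array([-8.22964626e-05, -4.40987277e+01, -1.77150536e+01,  6.34373166e-02,
        5.33975952e-02, -5.00215924e-05]), 'position': array([ 0.24084159, -0.57604469,  0.23266549]), 'tcp_rot': array([[ 9.22696032e-01,  3.85528021e-01, -4.21194776e-04],
       [ 3.85528100e-01, -9.22694154e-01,  1.89277859e-03],
       [ 3.41085227e-04, -1.90884172e-03, -9.99998120e-01]]), 'force': array([0.32216287, 0.35866309, 0.63074703]), 'moment': array([-0.00524681,  0.02836611,  0.04079833]), 'grasp_force': 0.0, 'opening': 1.0010863257910962}
```

View pics/top0.png

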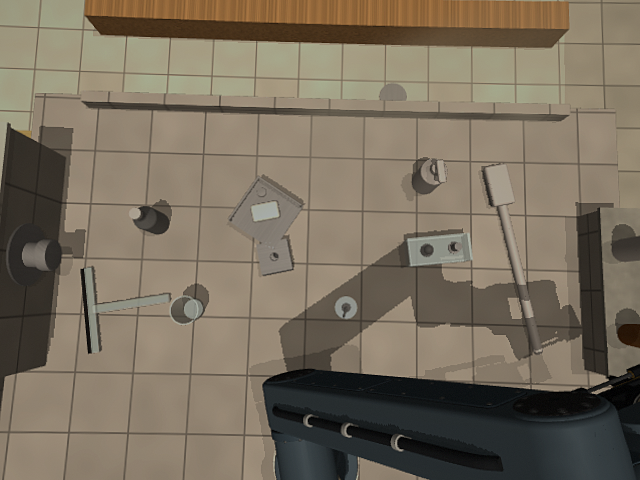

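View pics/scene0.png

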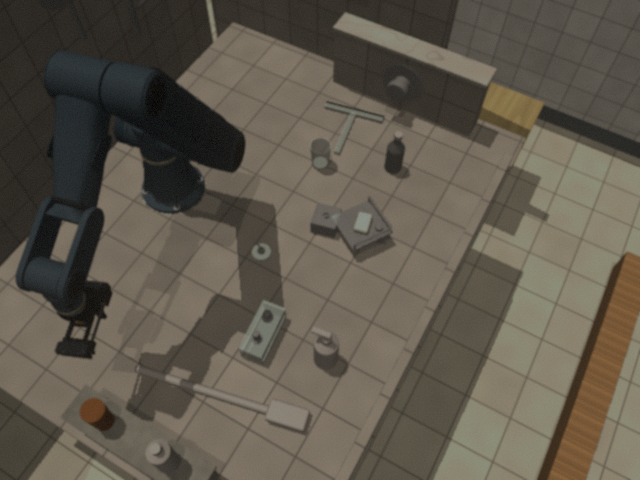

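The top view shows the caddy at about (438,250), with heads at (427,250) and (454,247), and the tab hole near (275,256). The scene view shows the caddy at (263,330) and the tab at (325,217). I'll zoom in to tell the pin from the plug.

```bash
cat > h.py <<'E'
import numpy as np, cv2
from rig import bot
def ray(m,uv):
    K=m["intrinsics"]; d=np.array([m["k1"],0,0,0,0.])
    p=cv2.undistortPoints(np.array([[uv]],float),K,d)[0,0]
    R=m["R"]; return -R.T@m["t"], R.T@np.array([p[0],p[1],1])
def onz(m,uv,z):
    o,d=ray(m,uv); return o+d*(z-o[2])/d[2]
E
python3 - <<'E'
import cv2,numpy as np
from h import *
t=cv2.imread("pics/top0.png"); s=cv2.imread("pics/scene0.png")
f=lambda im,x,y:cv2.convertScaleAbs(cv2.resize(im[y:y+60,x:x+80],(400,300),interpolation=cv2.INTER_CUBIC),alpha=1.3)
cv2.imwrite("pics/z1.png",np.vstack([np.hstack([f(t,400,220),f(t,240,225)]),np.hstack([f(s,225,300),f(s,290,190)])]))
m=bot.camera_model("top")
for uv,z in(((427,250),.1),((454,247),.1),((275,256),.056)): print(uv,onz(m,uv,z))
E
```

```text
(427, 250) [ 0.53787532 -0.26029715  0.1       ]
(454, 247) [ 0.54715108 -0.3270133   0.1       ]
(275, 256) [0.51628126 0.11978718 0.056     ]
```

View pics/z1.png

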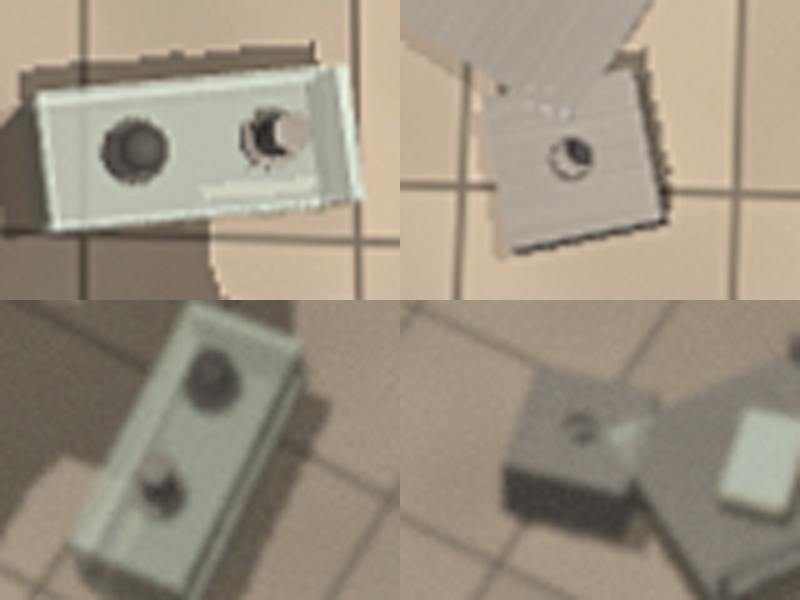

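The pin is the tall shiny one. Its head top is at about (458,246) in the top view, and in the scene its head is at about (256,333). The plug is the round dark ball in the other hole. Inside the tab hole at (274,256) there's a visible crescent, which is probably the lug.

```bash
python3 - <<'E'
from h import *
m=bot.camera_model("top"); 
a=onz(m,(458.2,246),.103);b=onz(m,(453.4,247.6),.063);p=onz(m,(427,250),.08)
h=onz(m,(274,256.4),.056);print(a,b,p,h)
c=onz(m,(407.5,239),.063);d=onz(m,(468.5,233.5),.063);print(c,d,np.degrees(np.arctan2(*(c-d)[1::-1])))
m=bot.camera_model("wrist");s=bot.read_state();R=s["tcp_rot"]
print("cam in tool",R.T@(-m["R"].T@m["t"]-s["position"]),"\n",m["R"]@R,m["intrinsics"],m["k1"])
t=np.array([.542,-.331,.25]);print("shift cm",R.T@(t-s["position"])*100)
E
```

```text
[ 0.54960283 -0.3365235   0.103     ] [ 0.54943432 -0.335927    0.063     ] [ 0.53980785 -0.26481854  0.08      ] [0.51518717 0.12230933 0.056     ]
[ 0.56842438 -0.21882898  0.063     ] [ 0.58680567 -0.37476394  0.063     ] 96.72288578855878
cam in tool [ 0.07458444 -0.00056628 -0.15167692] 
 [[-6.09335274e-04  9.99999642e-01  5.87697017e-04]
 [-9.61535363e-01 -4.24468456e-04 -2.74680841e-01]
 [-2.74680494e-01 -7.32464190e-04  9.61535278e-01]] [[365.69957636   0.         319.35065835]
 [  0.         365.69957636 244.11231412]
 [  0.           0.           1.        ]] -0.04213212513901259
shift cm [ 37.2355194  -11.00293841  -1.69975084]
```

{"api": "apply_moves", "payload": {
  "steps": [
    [[37.7, -10.25, 1.3, 0, 0, -74.3, 1], [37.7, -10.25, 1.3, 0, 0, -74.3, 1], [37.7, -10.25, 1.3, 0, 0, -74.3, 1], [37.7, -10.25, 1.3, 0, 0, -74.3, 1], [37.7, -10.25, 1.3, 0, 0, -74.3, 1], [37.7, -10.25, 1.3, 0, 0, -74.3, 1], [37.7, -10.25, 1.3, 0, 0, -74.3, 1], [37.7, -10.25, 1.3, 0, 0, -74.3, 1], [37.7, -10.25, 1.3, 0, 0, -74.3, 1], [37.7, -10.25, 1.3, 0, 0, -74.3, 1]]
  ]
}}

```text
time_s: 1.35
position: [0.5483, -0.3378, 0.2205]
tcp_rot: [[-0.118, 0.993, -0.0], [0.993, 0.118, 0.0], [0.0, -0.0, -1.0]]
force: [-0.9, 0.0, 0.2]
opening: 0.997
grasp_force: 0.0
```

```bash
python3 - <<'E'
from h import *
s=bot.read_state();m=bot.camera_model("wrist");im=bot.capture("wrist");cv2.imwrite("pics/w1.png",im)
print(s["position"],s["tcp_rot"],s["joint_positions"],s["time_s"],s["force"])
import pickle;pickle.dump(m,open("w1.pkl","wb"))
E
```

```text
[ 0.54827715 -0.33784297  0.22050966] [[-1.18194837e-01  9.92990342e-01 -4.02041638e-04]
 [ 9.92990422e-01  1.18194847e-01  1.98402658e-06]
 [ 4.94893693e-05 -3.98988994e-04 -9.99999919e-01]] [-4.15588724e+01  3.25141411e+01  7.99413628e+01 -1.64410224e-02
  6.75618091e+01 -4.83405283e+01] 1.35 [-0.94202791  0.03200328  0.23337916]
```

View pics/w1.png

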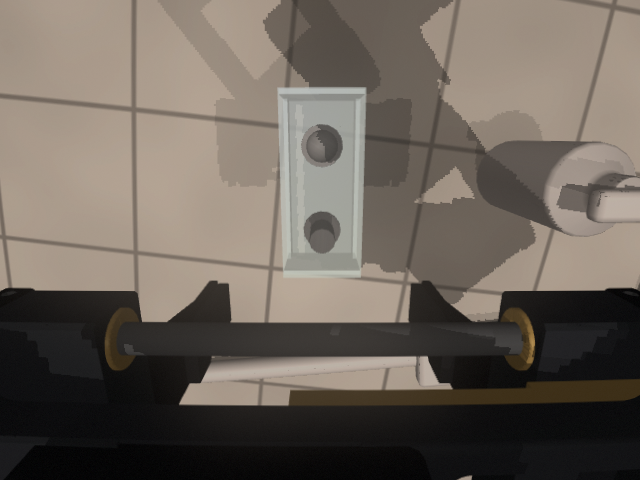

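The wrist view shows the caddy upright in the picture. The plug is at (322,145). The pin's collar is at about (322,229), and its head top is at about (322,242).

```bash
python3 - <<'E'
from h import *
import pickle
m=pickle.load(open("w1.pkl","rb"))
print(onz(m,(322,229),.067),onz(m,(322,243),.103),onz(m,(322,145),.067))
im=cv2.imread("pics/w1.png")[190:290,260:380]
cv2.imwrite("pics/w1z.png",cv2.convertScaleAbs(cv2.resize(im,(720,600),interpolation=cv2.INTER_CUBIC),alpha=1.6))
E
```

```text
[ 0.54933265 -0.3355618   0.067     ] [ 0.54937298 -0.33790271  0.103     ] [ 0.54099511 -0.26627581  0.067     ]
```

View pics/w1z.png

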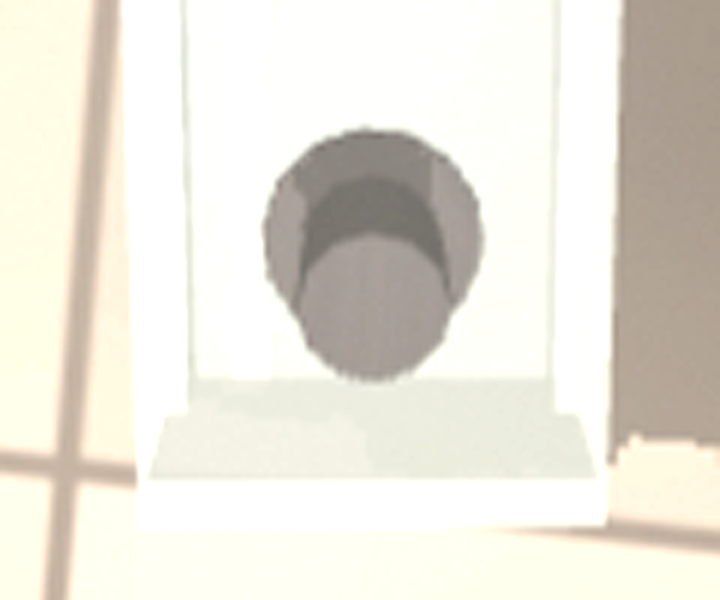

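The crop puts the pin's axis at about (0.5493, -0.3362). Next I descend and grip.

{"api": "apply_moves", "payload": {
  "steps": [
    [[0.15, 0.12, 5, 0, 0, 0, 1], [0.15, 0.12, 10, 0, 0, 0, 1], [0.15, 0.12, 13, 0, 0, 0, 1], [0.15, 0.12, 13.9, 0, 0, 0, 1], [0.15, 0.12, 13.9, 0, 0, 0, 1], [0.15, 0.12, 13.9, 0, 0, 0, -1], [0.15, 0.12, 13.9, 0, 0, 0, -1], [0.15, 0.12, 13.9, 0, 0, 0, -1], [0.15, 0.12, 13.9, 0, 0, 0, -1], [0.15, 0.12, 13.9, 0, 0, 0, -1], [0.15, 0.12, 13.9, 0, 0, 0, -1], [0.15, 0.12, 13.9, 0, 0, 0, -1], [0.15, 0.12, 13.9, 0, 0, 0, -1]]
  ]
}}

```text
time_s: 3.02
position: [0.5502, -0.3351, 0.0815]
tcp_rot: [[-0.121, 0.993, -0.0], [0.993, 0.121, 0.0], [0.0, -0.0, -1.0]]
force: [-0.6, -0.1, 1.5]
opening: 0.221
grasp_force: 30.0
```

{"api": "apply_moves", "payload": {
  "steps": [
    [[0, 0, -3, 0, 0, 0, -1], [0, 0, -8, 0, 0, 0, -1], [0, 0, -10, 0, 0, 0, -1], [4, 0, -10, 0, 0, 0, -1], [9, 0.2, -10, 0, 0, 0, -1], [14, 0.4, -10, 0, 0, 0, -1], [19, 0.5, -10, 0, 0, 0, -1], [24, 0.7, -10, 0, 0, 0, -1], [29, 0.9, -9, 0, 0, 0, -1], [34, 1, -8, 0, 0, 0, -1], [37, 1.1, -7, 0, 0, 0, -1], [38.2, 1.1, -6.9, 0, 0, 0, -1], [38.2, 1.1, -6.9, 0, 0, 0, -1], [38.2, 1.1, -6.9, 0, 0, 0, -1], [38.2, 1.1, -6.9, 0, 0, 0, -1], [38.2, 1.1, -6.9, 0, 0, 0, -1]]
  ]
}}

```text
time_s: 5.03
position: [0.5151, 0.0446, 0.1507]
tcp_rot: [[-0.12, 0.993, 0.0], [0.993, 0.12, -0.0], [-0.0, 0.0, -1.0]]
force: [-0.4, 0.4, -2.3]
opening: 0.218
grasp_force: 30.0
```

```bash
python3 - <<'E'
from h import *
s=bot.read_state();m=bot.camera_model("wrist");im=bot.capture("wrist");cv2.imwrite("pics/w2.png",im)
print(s["position"],s["tcp_rot"],s["joint_positions"],s["time_s"],s["force"],s["moment"],s["opening"])
import pickle;pickle.dump(m,open("w2.pkl","wb"))
K=m["intrinsics"];c=m["R"]@np.array([.5152,.1223,.056])+m["t"];print(K@(c/c[2]))
E
```

```text
[0.5151356  0.04457822 0.15073253] [[-1.20115872e-01  9.92759757e-01  4.91522295e-04]
 [ 9.92759860e-01  1.20115952e-01 -1.35677070e-04]
 [-1.93734404e-04  4.71666635e-04 -9.99999870e-01]] [-7.44821587e+00  2.89598096e+01  1.02141821e+02 -5.38688571e-03
  4.88694373e+01 -1.43434662e+01] 5.025 [-0.40286939  0.3758919  -2.33126515] [ 0.01436128 -0.11647407 -0.03084336] 0.21803469034822
[335.14320296 137.34454541   1.        ]
```

View pics/w2.png

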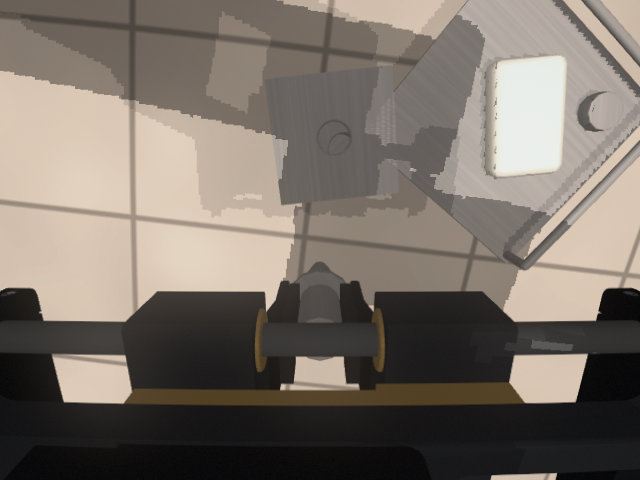

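The tab hole sits at (334,138), and the lug's rim shows inside it, offset towards (342,142). The pin hangs at (320,280). I'll zoom in on both.

```bash
python3 - <<'E'
import cv2,numpy as np
g=cv2.imread("pics/w2.png",0)
def f(x,y,w,h):
    a=g[y:y+h,x:x+w].astype(float);lo,hi=np.percentile(a,[1,99]);a=np.clip((a-lo)/(hi-lo)*255,0,255).astype(np.uint8)
    return cv2.resize(a,(400,500),interpolation=cv2.INTER_CUBIC)
cv2.imwrite("pics/z2.png",np.hstack([f(314,113,40,50),f(280,255,80,100)]))
E
```

```text
(no output)
```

View pics/z2.png

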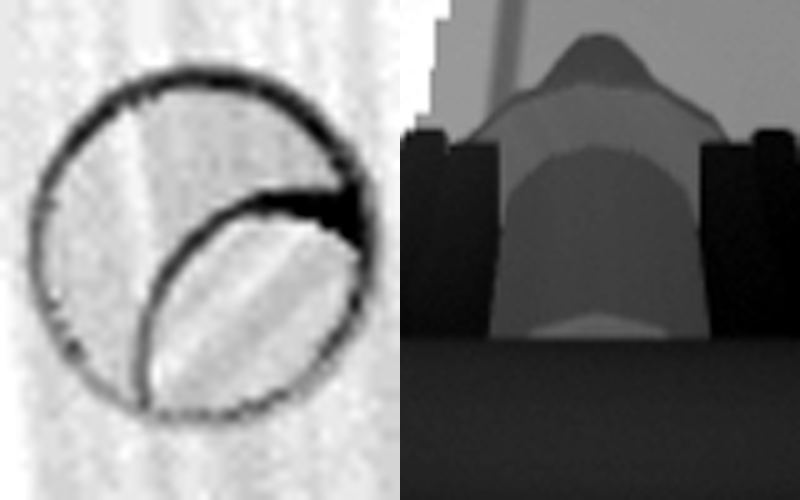

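```bash
python3 - <<'E'
from h import *
import pickle
m=pickle.load(open("w2.pkl","rb"))
h=onz(m,(334.3,137.3),.056)
for z in(.050,.048):
    l=onz(m,(345,148.5),z);print(h,l,(l-h)*1000,np.hypot(*(l-h)[:2]))
P=np.array([0.5151356,0.04457822,0.15073253]);R=np.array([[-.120,.9928,0],[.9928,.120,0],[0,0,-1]])
print("tip edge in tool",R.T@(onz(m,(320,262),.1507-.0645)-P)*1000)
print(R.T@(onz(m,(313.5,284),.1507-.0645+.086)-P)*1000) # head far top edge
print("hole-P tool cm",R.T@(h-P)*100,"lug-P",R.T@(onz(m,(345,148.5),.050)-P)*100)
E
```

```text
[0.51465837 0.12251009 0.056     ] [0.5229478 0.1162585 0.05     ] [ 8.28942773 -6.25159215 -6.        ] 0.010382534204487774
[0.51465837 0.12251009 0.056     ] [0.52308922 0.11623202 0.048     ] [ 8.43085119 -6.27807117 -8.        ] 0.010511585481840892
tip edge in tool [ 2.36414545 -0.47287855 64.53253   ]
[ 22.65719499  -3.15210448 -21.46747   ]
hole-P tool cm [7.74280304 0.88780291 9.473253  ] lug-P [ 7.02267183  1.63575818 10.073253  ]
```

```bash
python3 - <<'E'
from h import *
import pickle
m=pickle.load(open("w2.pkl","rb"))
P=np.array([0.5151356,0.04457822,0.15073253]);R=np.array([[-.120,.9928,0],[.9928,.120,0],[0,0,-1]])
z=.1507-.0645
for r,h,rad in((272,.05,16),(272,.046,16),(284.4,.086,10),(284.4,.05,10),(318,.086,10)):
    print(r,h,(R.T@(onz(m,(320,r),z+h)-P)*1000)[:2]-[rad,0])
E
```

```text
272 0.05 [-1.77712133 -0.58562564]
272 0.046 [-3.25639061 -0.57660425]
284.4 0.086 [12.49119956 -0.66678092]
284.4 0.05 [-2.21719828 -0.5855782 ]
318 0.086 [-1.7311938  -0.66655064]
```

{"api": "apply_moves", "payload": {
  "steps": [
    [[3, 0.6, 0, 0, 0, 0, -1], [6, 1.1, 0, 0, 0, 0, -1], [7.6, 1.26, 0.5, 0, 0, 0, -1], [7.6, 1.26, 1.5, 0, 0, 0, -1], [7.6, 1.26, 2.2, 0, 0, 0, -1], [7.6, 1.26, 2.2, 0, 0, 0, -1], [7.6, 1.26, 2.2, 0, 0, 0, -1], [7.6, 1.26, 2.2, 0, 0, 0, -1]]
  ]
}}

```text
time_s: 6.08
position: [0.5184, 0.122, 0.1288]
tcp_rot: [[-0.121, 0.993, 0.001], [0.993, 0.121, -0.0], [-0.0, 0.001, -1.0]]
force: [0.2, 0.6, -2.0]
opening: 0.223
grasp_force: 30.0
```

{"api": "apply_moves", "payload": {
  "steps": [
    [[0, 0, 0.6, 0, 0, 0, -1], [0, 0, 1.0, 0, 0, 0, -1], [0, 0, 1.2, 0, 0, 0, -1], [0, 0, 1.2, 0, 0, 0, -1]]
  ]
}}

```text
time_s: 6.58
position: [0.5179, 0.1224, 0.1163]
tcp_rot: [[-0.122, 0.993, -0.001], [0.993, 0.122, -0.0], [0.0, -0.001, -1.0]]
force: [-0.4, 0.9, -2.1]
opening: 0.215
grasp_force: 30.0
```

{"api": "apply_moves", "payload": {
  "steps": [
    [[0, 0, 0.1, 0, 0, 0, -1], [0, 0, 0.2, 0, 0, 0, -1], [0, 0, 0.3, 0, 0, 0, -1], [0, 0, 0.3, 0, 0, 0, -1]]
  ]
}}

```text
time_s: 7.08
position: [0.5183, 0.1224, 0.1139]
tcp_rot: [[-0.122, 0.993, 0.001], [0.993, 0.122, -0.0], [-0.0, 0.001, -1.0]]
force: [-0.2, -0.1, 1.3]
opening: 0.22
grasp_force: 30.0
```

{"api": "apply_moves", "payload": {
  "steps": [
    [[0, 0, 0.05, 0, 0, 0, -1], [0, 0, 0.1, 0, 0, 0, -1], [0, 0, 0.1, 0, 0, 0, -1]]
  ]
}}

```text
time_s: 7.45
position: [0.5187, 0.1223, 0.1124]
tcp_rot: [[-0.122, 0.993, 0.001], [0.993, 0.122, -0.0], [-0.0, 0.001, -1.0]]
force: [1.1, -0.5, -1.2]
opening: 0.221
grasp_force: 30.0
```

{"api": "apply_moves", "payload": {
  "steps": [
    [[0.03, -0.03, 0.1, 0, 0, 0, -1], [0.05, -0.05, 0.2, 0, 0, 0, -1], [0.07, -0.07, 0.3, 0, 0, 0, -1], [0.08, -0.08, 0.4, 0, 0, 0, -1], [0.08, -0.08, 0.4, 0, 0, 0, -1]]
  ]
}}

```text
time_s: 8.07
position: [0.5179, 0.123, 0.1087]
tcp_rot: [[-0.121, 0.993, 0.001], [0.993, 0.121, -0.0], [-0.0, 0.001, -1.0]]
force: [3.3, -2.1, 1.0]
opening: 0.222
grasp_force: 30.0
```

The side force of about 4 N along the lug's offset shows the lug is being dragged into line.

{"api": "apply_moves", "payload": {
  "steps": [
    [[0.02, -0.02, 0.1, 0, 0, 0, -1], [0.04, -0.04, 0.2, 0, 0, 0, -1], [0.06, -0.06, 0.3, 0, 0, 0, -1], [0.07, -0.07, 0.4, 0, 0, 0, -1], [0.07, -0.07, 0.4, 0, 0, 0, -1]]
  ]
}}

```text
time_s: 8.7
position: [0.5163, 0.1237, 0.1043]
tcp_rot: [[-0.121, 0.993, -0.0], [0.993, 0.121, 0.0], [0.0, -0.0, -1.0]]
force: [2.8, -1.7, 0.6]
opening: 0.218
grasp_force: 30.0
```

{"api": "apply_moves", "payload": {
  "steps": [
    [[0.02, -0.02, 0.1, 0, 0, 0, -1], [0.04, -0.04, 0.2, 0, 0, 0, -1], [0.05, -0.05, 0.3, 0, 0, 0, -1], [0.06, -0.06, 0.4, 0, 0, 0, -1], [0.06, -0.06, 0.4, 0, 0, 0, -1]]
  ]
}}

```text
time_s: 9.32
position: [0.5156, 0.1242, 0.1004]
tcp_rot: [[-0.121, 0.993, -0.0], [0.993, 0.121, 0.0], [0.0, -0.0, -1.0]]
force: [3.3, -1.4, 0.9]
opening: 0.22
grasp_force: 30.0
```

{"api": "apply_moves", "payload": {
  "steps": [
    [[0.01, -0.02, 0.1, 0, 0, 0, -1], [0.02, -0.03, 0.2, 0, 0, 0, -1], [0.03, -0.03, 0.3, 0, 0, 0, -1], [0.03, -0.03, 0.4, 0, 0, 0, -1], [0.03, -0.03, 0.4, 0, 0, 0, -1]]
  ]
}}

```text
time_s: 9.95
position: [0.5153, 0.1245, 0.0964]
tcp_rot: [[-0.121, 0.993, -0.0], [0.993, 0.121, 0.0], [0.0, -0.0, -1.0]]
force: [2.7, -3.2, 1.0]
opening: 0.218
grasp_force: 30.0
```

{"api": "apply_moves", "payload": {
  "steps": [
    [[0.01, -0.01, 0.1, 0, 0, 0, -1], [0.01, -0.01, 0.2, 0, 0, 0, -1], [0.01, -0.01, 0.2, 0, 0, 0, -1]]
  ]
}}

```text
time_s: 10.32
position: [0.5152, 0.1246, 0.0944]
tcp_rot: [[-0.121, 0.993, -0.0], [0.993, 0.121, 0.0], [0.0, -0.0, -1.0]]
force: [2.0, -2.4, 0.2]
opening: 0.218
grasp_force: 30.0
```

{"api": "apply_moves", "payload": {
  "steps": [
    [[0, 0, 0.1, 0, 0, 0, -1], [0, 0, 0.2, 0, 0, 0, -1], [0, 0, 0.3, 0, 0, 0, -1], [0, 0, 0.3, 0, 0, 0, -1]]
  ]
}}

```text
time_s: 10.82
position: [0.5152, 0.1245, 0.0914]
tcp_rot: [[-0.121, 0.993, -0.0], [0.993, 0.121, -0.0], [0.0, -0.0, -1.0]]
force: [1.5, -2.5, 0.5]
opening: 0.216
grasp_force: 30.0
```

{"api": "apply_moves", "payload": {
  "steps": [
    [[0, 0, 0.1, 0, 0, 0, -1], [0, 0, 0.2, 0, 0, 0, -1], [0, 0, 0.3, 0, 0, 0, -1], [0, 0, 0.4, 0, 0, 0, -1], [0, 0, 0.5, 0, 0, 0, -1], [0, 0, 0.5, 0, 0, 0, -1]]
  ]
}}

```text
time_s: 11.58
position: [0.5152, 0.1245, 0.0864]
tcp_rot: [[-0.122, 0.993, -0.0], [0.993, 0.122, -0.0], [-0.0, -0.0, -1.0]]
force: [2.0, -2.7, 0.8]
opening: 0.224
grasp_force: 30.0
```

{"api": "apply_moves", "payload": {
  "steps": [
    [[0, 0, 0.1, 0, 0, 0, -1], [0, 0, 0.2, 0, 0, 0, -1], [0, 0, 0.3, 0, 0, 0, -1], [0, 0, 0.4, 0, 0, 0, -1], [0, 0, 0.5, 0, 0, 0, -1], [0, 0, 0.5, 0, 0, 0, -1]]
  ]
}}

```text
time_s: 12.32
position: [0.5152, 0.1245, 0.0814]
tcp_rot: [[-0.121, 0.993, -0.0], [0.993, 0.121, -0.0], [0.0, -0.0, -1.0]]
force: [2.4, -4.5, -0.4]
opening: 0.218
grasp_force: 30.0
```

{"api": "apply_moves", "payload": {
  "steps": [
    [[0, 0, 0.1, 0, 0, 0, -1], [0, 0, 0.2, 0, 0, 0, -1], [0, 0, 0.3, 0, 0, 0, -1], [0, 0, 0.4, 0, 0, 0, -1], [0, 0, 0.5, 0, 0, 0, -1], [0, 0, 0.5, 0, 0, 0, -1]]
  ]
}}

```text
time_s: 13.08
position: [0.5152, 0.1245, 0.0764]
tcp_rot: [[-0.122, 0.993, -0.0], [0.993, 0.122, -0.0], [-0.0, -0.0, -1.0]]
force: [1.2, -4.8, 0.3]
opening: 0.221
grasp_force: 30.0
```

{"api": "apply_moves", "payload": {
  "steps": [
    [[0, 0, 0.05, 0, 0, 0, -1], [0, 0, 0.1, 0, 0, 0, -1], [0, 0, 0.15, 0, 0, 0, -1], [0, 0, 0.18, 0, 0, 0, -1], [0, 0, 0.18, 0, 0, 0, -1]]
  ]
}}

```text
time_s: 13.7
position: [0.5152, 0.1244, 0.0747]
tcp_rot: [[-0.122, 0.993, -0.0], [0.993, 0.122, -0.0], [-0.0, -0.0, -1.0]]
force: [1.4, -5.4, 1.7]
opening: 0.221
grasp_force: 30.0
```

{"api": "apply_moves", "payload": {
  "steps": [
    [[0, 0, 0.02, 0, 0, 0, -1], [0, 0, 0.04, 0, 0, 0, -1], [0, 0, 0.04, 0, 0, 0, -1]]
  ]
}}

```text
time_s: 14.08
position: [0.5152, 0.1244, 0.0746]
tcp_rot: [[-0.122, 0.993, -0.0], [0.993, 0.122, -0.0], [-0.0, -0.0, -1.0]]
force: [0.4, -5.8, 3.0]
opening: 0.217
grasp_force: 30.0
```

{"api": "apply_moves", "payload": {
  "steps": [
    [[0, 0, 0.03, 0, 0, 0, -1], [0, 0, 0.06, 0, 0, 0, -1], [0, 0, 0.06, 0, 0, 0, -1]]
  ]
}}

```text
time_s: 14.45
position: [0.5153, 0.1243, 0.0745]
tcp_rot: [[-0.122, 0.993, 0.0], [0.993, 0.122, -0.0], [-0.0, 0.0, -1.0]]
force: [-0.0, -6.0, 7.2]
opening: 0.219
grasp_force: 30.0
```

The pin is seated: contact at the expected height, with force rising stiffly. I'll open partway and retreat upward.

{"api": "apply_moves", "payload": {
  "steps": [
    [[0, 0, -0.02, 0, 0, 0, -0.1], [0, 0, -0.02, 0, 0, 0, -0.1], [0, 0, -0.02, 0, 0, 0, -0.1], [0, 0, -0.02, 0, 0, 0, -0.1], [0, 0, -0.02, 0, 0, 0, -0.1], [0, 0, -1, 0, 0, 0, -0.1], [0, 0, -3, 0, 0, 0, -0.1], [0, 0, -6, 0, 0, 0, -0.1], [0, 0, -10, 0, 0, 0, -0.1], [-3, 0, -13, 0, 0, 0, -0.1], [-5, 0, -13, 0, 0, 0, -0.1], [-5, 0, -13, 0, 0, 0, -0.1], [-5, 0, -13, 0, 0, 0, -0.1], [-5, 0, -13, 0, 0, 0, -0.1]]
  ]
}}

```text
time_s: 16.2
position: [0.5209, 0.0757, 0.2033]
tcp_rot: [[-0.122, 0.992, -0.001], [0.992, 0.122, 0.0], [0.001, -0.001, -1.0]]
force: [-0.0, 0.0, -0.4]
opening: 0.45
grasp_force: 0.0
```

```bash
python3 - <<'E'
from h import *
s=bot.read_state();m=bot.camera_model("wrist");im=bot.capture("wrist")
K=m["intrinsics"];c=m["R"]@np.array([.5147,.1225,.056])+m["t"];u=(K@(c/c[2]))[:2];print(u,s["force"],s["time_s"])
x,y=max(0,int(u[0])-50),max(0,int(u[1])-35)
cv2.imwrite("pics/w3.png",cv2.convertScaleAbs(cv2.resize(im[y:y+75,x:x+100],(800,600),interpolation=cv2.INTER_CUBIC),alpha=1.3))
import pickle;pickle.dump((m,x,y),open("w3.pkl","wb"))
E
```

```text
[320.19567158 176.55406359] [-0.00971353  0.04271728 -0.38606958] 16.2
```

View pics/w3.png

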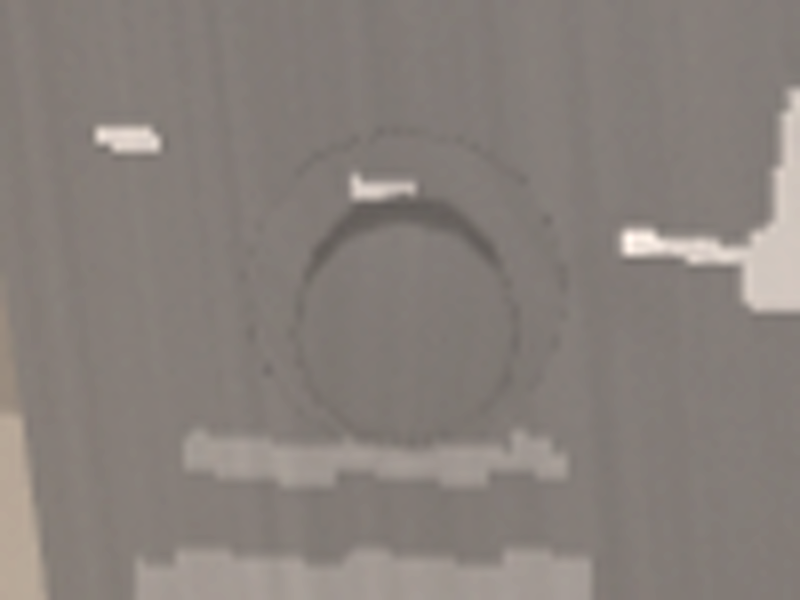

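The picture shows the collar as a full circle at crop (405,285), centred on the hole, with the head at (408,332) and upright. The pin is standing home and the gripper is clear.

```bash
python3 -c "
from rig import bot
print(bot.hand_in())"
```

```text
the job is handed in; nothing more can be done
None
```

The pin is seated in the shelf: its taper drew the lug into line with about 4 N of side force, the collar sits on the tab, the gripper is released and clear, and I handed the job in at about 16 s (no verdict was returned).

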